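# Lock the turn handle into a printing block

### The arm

A 7-joint arm with a two-finger parallel gripper is mounted at the origin on the work surface. World frame = base frame: x ahead of the robot, y to its left, z up, the work surface at z = 0. Lengths are in m, angles in rad, forces in N, time in s.
With the tool pointing down it reaches from about 0.4 to 0.85 m from the base axis. Payload 4.5 kg.
Tool frame: the origin (TCP) lies midway between the tips of the shut fingers; the grasp point (between the pads) lies 19 mm behind it; z points along the fingers, y is the line along which they close (so a half turn about z gives the same grasp; the last joint's range is limited). The gripper opens to 85 mm and grips with 20 to 120 N. Pads are 22 mm wide; open, the fingers measure 114 mm over their backs; the gripper's body (76 mm by 85 mm) begins 54 mm behind the grasp point. The pads swing forward as they close: fully open they stand 13 mm farther back than shut.
Start: joints at [-1.111, 0.689, -0.195, 1.565, 0.157, 0.902, -0.215], TCP at [0.258, 0.569, 0.231] pointing down, gripper open.
Joint ranges: [-3.01, 3.01], [-0.46, 2.08], [-1.47, 1.51], [0.13, 2.56], [-1, 4.14], [0.04, 2.09], [-2.66, 2.66]. Speed limits (rad/s): [2.57, 2.57, 3.14, 3.14, 3.14, 3.14, 3.14].

### API

Orientations are given as a unit quaternion [x, y, z, w].
In Python, from plant import robot gives the robot as it stands.
- The arm moves only by the shell command python3 -m pendant 'ROWS'. ROWS is JSON, one flat list of numbers, 7 for each row, row after row: the opening in per cent of the stroke, from 0 (shut) to 100 (fully open), then the shift along the tool's x, y, z in cm, then the turn, a rotation vector about the tool's x, y, z in rad. A call has 1 to 5 rows; each row is the pose to reach, as a shift and turn from the pose commanded when the call began, along the tool's axes at that moment; what a row does not reach only later rows make up. A row lasts 1/12 s, in which the tool goes at most 41.7 mm and 7.16 degrees, less where a joint would pass 70% of its speed; a pose out of reach is approached as far as the arm can. A call with a gripper value outside its range is refused whole. The fingers move at their own pace and stop on an object; the grip force is fixed at half the most. Time passes only in rows, so rows that repeat a pose let the fingers close. It gives the time, the measured TCP pose, the force, the opening and the grip force at its end, in the units of the state.
- robot.get_state(): the state, without advancing time (a new reading comes with each control period).
- robot.grab_frame(name): name is "scene" or "top" or "wrist"; returns a dict with "image" (420x560x3 uint8, blue, green, red), "range_z" (420x560 float32, m along the optical axis (not along the pixel's ray), 0 where there is no reading), "intrinsics" (3x3 intrinsics, pixels), "R" (3x3) and "t" (3): a world point X has camera coordinates R X + t; the wrist camera has in their place "T_tool_cam" (4x4, takes a point from camera to tool coordinates, whose origin is the TCP and whose axes are the flange's). Camera axes: x right, y down, z forward; pixel columns grow to the right and rows downward; lengths in m; the calibration is good to about 2 mm. The wrist camera is an equidistant fisheye: a pixel r from the principal point sees the ray r / f radians off the axis. A picture is of the moment at which its call begins: read the wrist's pose just before it.
- robot.sign_off(): hands the job in; it is judged then, once.
Trained networks look in a picture, given as the dict that the camera call returned (one of the last four; its "shot" number tells which), for a name from the list of things; names that differ only in an ending like _2 or _b are one class to them, and where a whole thing is asked for, a point or a joint stands for the part that bears it (a point fixed in the world has none). Each returns a list of dicts, best first, with "score" (0 to 1); they miss things now and then, are a little off and sometimes report something else, mostly with a low value. They report only what shows in the picture. A call takes as long as a camera call. They do not tell look-alikes from the thing itself.
- robot.boxes_of(picture, target): "location" ([x, y, z] in m, in world coordinates, good to about 4 mm: the middle of the surface that is visible of it).
- robot.outline_of(picture, target): "region" (420x560 bool, what is visible of it).
- robot.spot_point(picture, target): "location" ([x, y, z] in m, in world coordinates, good to about 4 mm: a listed point, or the origin of a listed thing).
The state is a dict: "time": time; "q": joint angles; "qd": joint speeds; "joint_torque": joint torques, N m; "eef_pos": TCP position; "ee_rot": TCP orientation; "contact_force": force on the tool from outside, world axes, zero at the start; "ft_torque": the same for the moment, N m; "finger_gap": finger opening in m; "gripper_force": force on a finger pad.
Only numpy, scipy, OpenCV 4.12 (cv2) and the standard library are available. Lean on these libraries where they do the work, as an engineer would, in place of code of your own. Each camera call takes 0.05 s, during which the arm holds its last target. There are 200 camera calls.

### The job

Fit the orange turn handle to the dark printing block: lift it out of its wooden rest, feel for the slot in the block's steel plate with its T-head, push the head right through against the spring, turn it a quarter turn either way, and let the spring lift it home into the crosswise catch. Work gently, never pressing the handle or the gripper on the block with more than about 30 N. Leave the handle standing upright, locked and let go, and leave the dye jar, the brush and the small stamp where they are.

Things in the scene. Friction and masses are not known exactly. Their poses are not given: they have to be found in the camera images.
- handle: Loose T-headed turn handle, about 0.22 kg, 80 mm tall, standing upright; origin at the centre of its lower face (under the T-head), z up, x along its grip bar and T-head. It is the same after a half turn.
- handle_grip (a point): Centre of the handle's orange grip bar: 100 mm long (x), 24 mm wide (y), 28 mm high. Measured down from this point: bar underside 14 mm; wooden shaft, radius 8 mm, to 36 mm; brass collar, radius 20 mm, 36 to 42 mm; steel stem, radius 4.5 mm, 42 to 58 mm; T-head 58 to 66 mm.
- handle_head (a point): Centre of the steel T-head at the handle's foot: 36 mm long along x (parallel to the grip bar), 10 mm wide, 8 mm high; 62 mm below handle_grip.
- rest: Fixed light-wood rest, 100 x 68 x 40 mm high, origin at the centre of its underside. A 46 x 16 mm slot along its x axis goes right down; at the start the handle's collar sits on its top and the T-head hangs in the slot, 24 mm deep: lift straight up.
- block: Fixed dark wooden printing block, 140 mm (x) by 180 mm (y), on a 156 x 196 mm cradle; wood top 56 mm high. Origin: centre of its underside, z up. On it, over a rubber gasket (yields 0.1 mm per N), a steel lock plate, 90 (x) x 80 (y) x 6 mm, with a 44 x 13 mm through-slot at its centre, long side along block y.
- block_top (a point): Centre of the block's top, at the height of the steel plate's top face (66 mm). The plate was screwed on roughly: plate and slot together sit up to 10 mm to either side of this point along block x (no offset along y, no twist, does not move). This offset is not in any reading: feel for it or see it.
- block_pad (a point): Below block_top, 12 mm under the plate's top face: where a round spring pad (radius 23 mm) waits under the slot. It yields downward with 5 N at first, 0.5 N more per mm, for 14 mm. The head turns freely only with its lower face 20 to 24 mm below the plate's top face; at 24 mm the collar meets the plate. Shares the plate's offset.
- block_catch (a point): Below block_top, 10 mm under the plate's top face: height of the head's centre when locked. The catch is a channel in the plate's underside along block x, 18 mm wide, centred on the slot. Once the head is turned 90 degrees and let up, the pad lifts it in until its top is 6 mm below the plate's top face; handle_grip is then 52 mm above that face.
- jar_mid (a point): Bystander: amber dye jar with red cap, 64 mm across, 85 mm high; point at mid-height. Leave alone.
- brush_mid (a point): Bystander: brush, 160 mm long, lying on the bench; point near its middle. Leave alone.
- stamp_mid (a point): Bystander: small wooden stamp, 50 x 50 mm, 50 mm high with its grip; point at mid-height. Leave alone.
Mind the look-alikes: they are no part of the job. What is meant by the handle is not blue or pink, and is the larger of those in its own colour.

How it is judged:
By the outcome, as a careful person would: the job done as asked, in the order asked, and still so for the second after the job is handed in, with the robot touching nothing.
It also fails if it takes over 64 s, if anything falls off the work surface, if the arm or the gripper's body presses on something with over 40 N, if the wrist force passes 120 N, or if a joint passes its speed limit or range.

## Working session

There is one attempt and no reset: what is moved stays moved. The work goes in short steps, Python scripts to look and compute and a shell command to move; the robot and the scene stay as the last step left them, time stands still between calls to the robot, and variables do not carry over. Pictures are saved under pics/ and viewed, at most 10 in all, crops included, and the job is handed in when it is done.

```bash
mkdir -p pics; ls
cat > h.py <<'E'
import numpy as np, cv2
from plant import robot
def look(cam,names,save=None):
    f=robot.grab_frame(cam)
    if save: cv2.imwrite('pics/'+save,f['image'])
    for n in names:
        for d in robot.spot_point(f,n)[:3]: print(cam,n,round(d['score'],2),np.round(d['location'],4))
    return f
def w(f,u,v):
    K=f['intrinsics'];z=f['range_z'][v,u];c=np.array([(u-K[0,2])/K[0,0]*z,(v-K[1,2])/K[1,1]*z,z])
    return f['R'].T@(c-f['t'])
E
python3 - <<'E'
from h import *
s=robot.get_state();print(s['time'],s['eef_pos'],s['ee_rot'],s['finger_gap'])
N=['handle_grip','handle','rest','block_top','jar_mid','brush_mid','stamp_mid']
a=look('top',N,'top0.png');b=look('scene',N,'scene0.png')
E
```

```text
pics
0.0 [0.25792679 0.56855901 0.23046415] [ 2.11252358e-01  9.77431096e-01 -9.34420522e-04 -1.43321773e-04] 0.08533264913267377
top handle_grip 0.88 [0.5274 0.167  0.0845]
top handle_grip 0.8 [0.5731 0.295  0.0433]
top handle_grip 0.68 [0.6606 0.1716 0.0514]
top handle 0.95 [0.3847 0.2357 0.0012]
top handle 0.89 [0.5267 0.1686 0.0192]
top handle 0.6 [0.5714 0.2952 0.0025]
top rest 0.96 [ 0.5251  0.1681 -0.0035]
top block_top 0.89 [ 0.5236 -0.1707  0.0672]
top jar_mid 0.69 [0.6212 0.0041 0.0418]
top brush_mid 0.93 [ 0.7556 -0.0232  0.0054]
top stamp_mid 0.93 [0.4442 0.0009 0.0257]
scene handle_grip 0.93 [0.3866 0.2344 0.0665]
scene handle_grip 0.89 [0.5286 0.173  0.0802]
scene handle_grip 0.77 [0.5696 0.2917 0.049 ]
scene handle 0.84 [ 0.6639  0.1717 -0.001 ]
scene handle 0.81 [ 0.5772  0.2944 -0.0026]
scene handle 0.79 [0.5286 0.1693 0.0153]
scene rest 0.56 [0.5288 0.1674 0.001 ]
scene block_top 0.56 [ 0.5292 -0.1723  0.0644]
scene jar_mid 0.71 [ 0.6221 -0.0056  0.0441]
scene brush_mid 0.9 [ 0.7521 -0.0207  0.0087]
scene stamp_mid 0.98 [ 0.4418 -0.0005  0.0197]
scene stamp_mid 0.75 [0.5293 0.1712 0.0146]
```

View pics/top0.png

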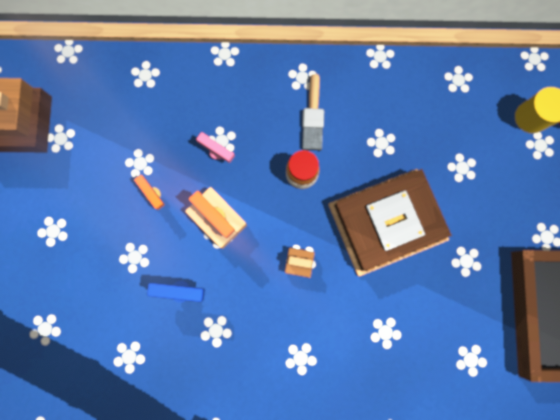

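View pics/scene0.png

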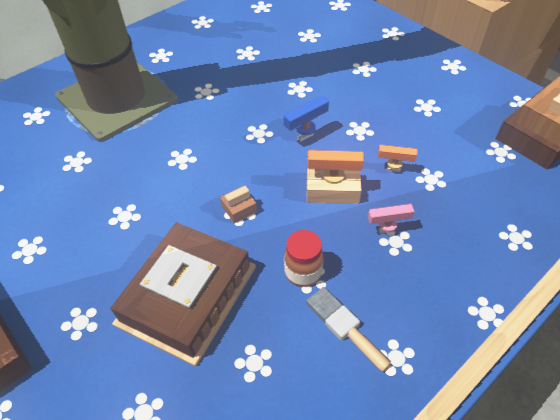

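The top view shows the larger orange handle in its rest at about (213,214), with the small orange look-alike at (148,192). The block is at (390,222), its plate and slot at (396,220). The scene view agrees: handle (335,160), slot (178,275). Next I measure bar and slot directions.

```bash
cat >> h.py <<'E'
def cloud(f,m):
    K=f['intrinsics'];v,u=np.nonzero(m&(f['range_z']>0));z=f['range_z'][v,u]
    c=np.stack([(u-K[0,2])/K[0,0]*z,(v-K[1,2])/K[1,1]*z,z],1)
    return (c-f['t'])@f['R']
def rect(P):
    r=cv2.minAreaRect((P[:,:2]*1000).astype(np.float32));return r
E
python3 - <<'E'
from h import *
for c in('top','scene'):
    f=robot.grab_frame(c)
    hsv=cv2.cvtColor(f['image'],cv2.COLOR_BGR2HSV)
    m=(hsv[...,0]<14)&(hsv[...,1]>170)&(hsv[...,2]>120)
    n,l,st,ce=cv2.connectedComponentsWithStats(m.astype(np.uint8))
    for i in range(1,n):
        if st[i,4]<100: continue
        P=cloud(f,l==i)
        if len(P)<50: continue
        zt=np.percentile(P[:,2],95);Q=P[P[:,2]>zt-.006]
        print(c,ce[i],len(P),'ztop',zt,Q[:,:2].mean(0),rect(Q))
    # plate / wood
    P=cloud(f,np.ones(m.shape,bool));B=np.abs(P[:,:2]-[.527,-.171]).max(1)<.15
    P=P[B]
    for lo,hi in((.061,.072),(.05,.06),(.05,.075)):
        Q=P[(P[:,2]>lo)&(P[:,2]<hi)];print(c,lo,len(Q),np.median(Q[:,2]),rect(Q))
E
```

```text
top [302.81752874 166.88505747] 692 ztop 0.08746164471927313 [ 0.62038905 -0.00081704] ((619.9974365234375, -1.2080230712890625), (52.111671447753906, 52.67192840576172), 31.52249526977539)
top 0.061 1883 0.06582863424616663 ((553.8226318359375, -136.98350524902344), (243.34512329101562, 112.50724792480469), 51.569698333740234)
top 0.05 5020 0.05589717427051827 ((556.493896484375, -150.44937133789062), (220.39224243164062, 204.26881408691406), 22.474933624267578)
top 0.05 6933 0.056733688034807744 ((556.493896484375, -150.44937133789062), (220.39224243164062, 204.26881408691406), 22.474933624267578)
scene 0.061 2555 0.0660540295683328 ((570.9487915039062, -128.85781860351562), (245.74978637695312, 105.35194396972656), 43.23115539550781)
scene 0.05 6708 0.05623672791646124 ((566.1446533203125, -145.80007934570312), (238.38494873046875, 200.88632202148438), 22.33866310119629)
scene 0.05 9314 0.0568267312777728 ((566.1446533203125, -145.80007934570312), (238.38494873046875, 200.88632202148438), 22.33866310119629)
```

Run:
```python
from h import *
for c in('top','scene'):
    f=robot.grab_frame(c)
    P=cloud(f,np.ones((420,560),bool))
    d=np.hypot(P[:,0]-.527,P[:,1]-.169);Q=P[(d<.075)&(P[:,2]>.055)&(P[:,2]<.12)]
    zt=np.percentile(Q[:,2],90);Q=Q[Q[:,2]>zt-.006]
    print(c,'bar',len(Q),zt,Q.mean(0),rect(Q))
    Q=P[(d<.1)&(P[:,2]>.03)&(P[:,2]<.045)];print('rest',len(Q),np.median(Q[:,2]),rect(Q))
    d=np.hypot(P[:,0]-.525,P[:,1]+.171)
    for lo,hi,r in((.062,.072,.075),(.053,.060,.12)):
        Q=P[(d<r)&(P[:,2]>lo)&(P[:,2]<hi)];print(c,lo,len(Q),np.median(Q[:,2]),rect(Q))
    Q=P[(d<.03)&(P[:,2]>.03)&(P[:,2]<.061)];print('pad',len(Q),Q.mean(0) if len(Q) else 0, rect(Q) if len(Q) else 0)
```

```text
top bar 703 0.09753236781103998 [0.5260293  0.16640311 0.0954788 ] ((526.2840576171875, 166.71746826171875), (99.45208740234375, 23.894901275634766), 44.8505973815918)
rest 1118 0.03970777348772285 ((538.6929321289062, 183.28952026367188), (148.53663635253906, 80.21208953857422), 54.113563537597656)
top 0.062 1857 0.06586505214775343 ((522.34619140625, -176.2557373046875), (89.87782287597656, 81.19676208496094), 21.983877182006836)
top 0.053 4744 0.05602250988403838 ((525.8131103515625, -174.89450073242188), (140.20887756347656, 180.8091583251953), 22.108247756958008)
pad 150 [ 0.52318629 -0.17792482  0.054229  ] ((523.01416015625, -177.51571655273438), (12.691202163696289, 41.911861419677734), 22.209508895874023)
scene bar 614 0.09687026383232543 [0.52729294 0.16667594 0.09541995] ((526.0721435546875, 167.6417236328125), (98.54061889648438, 27.26920509338379), 43.601078033447266)
rest 1065 0.03975222555094486 ((532.7448120117188, 162.29733276367188), (99.83094024658203, 55.08913040161133), 45.166072845458984)
scene 0.062 2485 0.06603146997697083 ((522.0150756835938, -174.114501953125), (92.16690063476562, 81.94295501708984), 22.42102813720703)
scene 0.053 6449 0.056233971292990764 ((525.398193359375, -172.73109436035156), (141.6659698486328, 181.7033233642578), 22.152524948120117)
pad 154 [ 0.51659855 -0.17342012  0.05502171] ((515.698974609375, -170.49481201171875), (10.969854354858398, 47.76343536376953), 22.901079177856445)
```

The bar centre is near (0.526, 0.167), its top at z 0.097, running along 44.5°. The slot is near (0.522, -0.175) along 112°. I move over the handle and turn tool y to -45.5°.

```bash
for i in 1; do
python3 -m pendant '[100,-13.67,-8.5,1,0,0,0, 100,-13.67,-8.5,1,0,0,0, 100,-13.67,-8.5,1,0,0,0, 100,-13.67,-8.5,1,0,0,0, 100,-13.67,-8.5,1,0,0,0]'
python3 -m pendant '[100,-13.67,-8.5,1,0,0,0, 100,-13.67,-8.5,1,0,0,0, 100,-13.67,-8.5,1,0,0,0, 100,-13.67,-8.5,1,0,0,0, 100,-13.67,-8.5,1,0,0,0]'
python3 -m pendant '[100,-13.67,-8.5,1,0,0,0, 100,-13.67,-8.5,1,0,0,0, 100,-13.67,-8.5,1,0,0,0, 100,-13.67,-8.5,1,0,0,0, 100,-13.67,-8.5,1,0,0,0]'
python3 -m pendant '[100,0,0,0,0,0,0.485, 100,0,0,0,0,0,0.485, 100,0,0,0,0,0,0.485, 100,0,0,0,0,0,0.485, 100,0,0,0,0,0,0.485]'
python3 -m pendant '[100,0,0,0,0,0,0.485, 100,0,0,0,0,0,0.485, 100,0,0,0,0,0,0.485, 100,0,0,0,0,0,0.485, 100,0,0,0,0,0,0.485]'
python3 -m pendant '[100,0,0,0,0,0,0.485, 100,0,0,0,0,0,0.485, 100,0,0,0,0,0,0.485, 100,0,0,0,0,0,0.485, 100,0,0,0,0,0,0.485]'
python3 -m pendant '[100,0,0,0,0,0,0.485, 100,0,0,0,0,0,0.485, 100,0,0,0,0,0,0.485, 100,0,0,0,0,0,0.485, 100,0,0,0,0,0,0.485]'
done
cat >> h.py <<'E'
from scipy.spatial.transform import Rotation as Ro
def st():
    s=robot.get_state();R=Ro.from_quat(s['ee_rot']).as_matrix()
    print('t',round(s['time'],2),'p',np.round(s['eef_pos'],4),'ty',round(np.degrees(np.arctan2(R[1,1],R[0,1])),2),'tz',np.round(R[:,2],4),'F',np.round(s['contact_force'],1),'M',np.round(s['ft_torque'],2),'gap',round(s['finger_gap'],4),'gf',round(s['gripper_force'],1),'q7',round(s['q'][6],2))
    return s,R
def mv(dw):
    s=robot.get_state();R=Ro.from_quat(s['ee_rot']).as_matrix();print('tool cm',np.round(100*R.T@np.array(dw),2))
def wcloud(f,s):
    K=f['intrinsics'];v,u=np.mgrid[:420,:560];x=(u-K[0,2])/K[0,0];y=(v-K[1,2])/K[1,1]
    r=np.hypot(x,y);z=f['range_z'];k=np.where(r>1e-6,np.tan(np.minimum(r,1.4))/np.maximum(r,1e-6),1)
    c=np.stack([x*k*z,y*k*z,z],-1)
    T=f['T_tool_cam'];R=Ro.from_quat(s['ee_rot']).as_matrix()
    p=(c@T[:3,:3].T+T[:3,3])@R.T+s['eef_pos'];p[z<=0]=np.nan
    return p
E
python3 - <<'E'
from h import *
s,R=st();f=robot.grab_frame('wrist');cv2.imwrite('pics/w1.png',f['image'])
P=wcloud(f,s).reshape(-1,3);P=P[np.isfinite(P[:,0])]
d=np.hypot(P[:,0]-.527,P[:,1]-.169);Q=P[(d<.075)&(P[:,2]>.085)&(P[:,2]<.12)]
print(len(Q),np.median(Q[:,2]),rect(Q))
for n in('handle_grip','handle'):
    for x in robot.spot_point(f,n)[:2]: print(n,x)
E
```

```text
time: 1.42
eef_pos: [0.354, 0.4259, 0.2206]
ee_rot: [0.217, 0.976, -0.004, 0.003]
contact_force: [0.8, -0.4, -0.5]
finger_gap: 0.0854
gripper_force: 0.0
time: 1.83
eef_pos: [0.4422, 0.2921, 0.2107]
ee_rot: [0.218, 0.976, -0.003, 0.002]
contact_force: [-0.1, -0.7, -0.1]
finger_gap: 0.0854
gripper_force: 0.0
time: 2.25
eef_pos: [0.5311, 0.158, 0.2007]
ee_rot: [0.218, 0.976, -0.003, 0.002]
contact_force: [1.8, -0.3, 0.4]
finger_gap: 0.0856
gripper_force: 0.0
time: 2.67
eef_pos: [0.5262, 0.1686, 0.2014]
ee_rot: [0.441, 0.898, 0.0, 0.0]
contact_force: [0.0, -0.4, -0.5]
finger_gap: 0.0853
gripper_force: 0.0
time: 3.08
eef_pos: [0.5262, 0.1684, 0.2013]
ee_rot: [0.642, 0.767, 0.0, 0.0]
contact_force: [-0.9, 0.4, 1.3]
finger_gap: 0.0852
gripper_force: 0.0
time: 3.5
eef_pos: [0.5261, 0.1682, 0.2012]
ee_rot: [0.807, 0.591, -0.0, -0.0]
contact_force: [0.2, 0.5, 0.5]
finger_gap: 0.0851
gripper_force: 0.0
time: 3.92
eef_pos: [0.5261, 0.168, 0.2011]
ee_rot: [0.925, 0.38, -0.0, 0.0]
contact_force: [-0.3, 0.4, 0.9]
finger_gap: 0.0852
gripper_force: 0.0
t 3.92 p [0.5261 0.168  0.2011] ty -45.31 tz [-5.e-04 -3.e-04 -1.e+00] F [-0.3  0.4  0.9] M [-0.04  0.02 -0.02] gap 0.0852 gf 0.0 q7 -0.88
3507 0.09569717947348691 ((528.148681640625, 167.47509765625), (98.97420501708984, 24.004837036132812), 44.501548767089844)
handle_grip {'location': [0.662, 0.1689, 0.0538], 'score': 0.88}
handle_grip {'location': [0.3856, 0.2332, 0.0633], 'score': 0.84}
handle {'location': [0.3859, 0.2327, -0.0011], 'score': 0.93}
handle {'location': [0.5736, 0.2981, -0.001], 'score': 0.82}
```

View pics/w1.png

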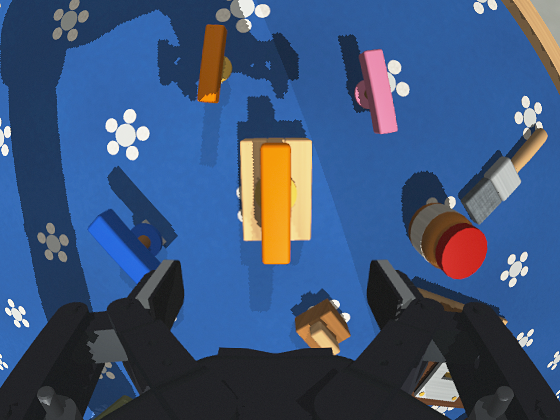

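The wrist view has the orange bar at (276,200) centred between the open fingers, over the rest, with the look-alikes well clear. Three views agree on bar centre (0.527, 0.1673), top z 0.096. I descend and grip.

```bash
python3 -m pendant '[100,0,0.11,3,0,0,0, 100,0,0.11,6,0,0,0, 100,0,0.11,9,0,0,0, 100,0,0.11,11,0,0,0, 100,0,0.11,11,0,0,0]'
python3 -m pendant '[100,0,0,1,0,0,0, 100,0,0,2,0,0,0, 100,0,0,3,0,0,0, 100,0,0,3.1,0,0,0, 100,0,0,3.1,0,0,0]'
python3 -c 'from h import *;st()'
python3 -m pendant '[0,0,0,0,0,0,0, 0,0,0,0,0,0,0, 0,0,0,0,0,0,0, 0,0,0,0,0,0,0, 0,0,0,0,0,0,0]'
python3 -m pendant '[0,0,0,0,0,0,0, 0,0,0,0,0,0,0, 0,0,0,0,0,0,0, 0,0,0,0,0,0,0, 0,0,0,0,0,0,0]'
python3 -c 'from h import *;st()'
```

```text
time: 4.48
eef_pos: [0.5243, 0.1664, 0.0877]
ee_rot: [0.925, 0.38, -0.004, -0.001]
contact_force: [-0.7, 0.0, -0.5]
finger_gap: 0.085
gripper_force: 0.0
time: 4.9
eef_pos: [0.527, 0.1669, 0.0601]
ee_rot: [0.926, 0.378, -0.0, -0.0]
contact_force: [-0.8, 0.5, -0.3]
finger_gap: 0.0851
gripper_force: 0.0
t 4.9 p [0.527  0.1669 0.0601] ty -45.52 tz [-4.e-04  1.e-04 -1.e+00] F [-0.8  0.5 -0.3] M [-0.02 -0.    0.04] gap 0.0851 gf 0.0 q7 -0.8
time: 5.32
eef_pos: [0.5272, 0.167, 0.0606]
ee_rot: [0.926, 0.378, 0.0, -0.0]
contact_force: [-3.7, 3.2, 4.0]
finger_gap: 0.0255
gripper_force: 2.9
time: 5.73
eef_pos: [0.5271, 0.167, 0.0606]
ee_rot: [0.926, 0.378, 0.0, -0.0]
contact_force: [-2.2, 0.3, 4.8]
finger_gap: 0.0233
gripper_force: 60.1
t 5.73 p [0.5271 0.167  0.0606] ty -45.54 tz [ 1.e-04  4.e-04 -1.e+00] F [-2.2  0.3  4.8] M [ 0.06  0.21 -0.02] gap 0.0233 gf 60.1 q7 -0.8
```

```bash
python3 -m pendant '[0,0,0,-1,0,0,0, 0,0,0,-4,0,0,0, 0,0,0,-7,0,0,0, 0,0,0,-10,0,0,0, 0,0,0,-12,0,0,0]'
python3 -m pendant '[0,0,0,0,0,0,0, 0,-3,3,0,0,0,0, 0,-6,6,0,0,0,0, 0,-9,9,0,0,0,0, 0,-11,11,0,0,0,0]'
python3 -m pendant '[0,-3,3,0,0,0,0, 0,-6,6,0,0,0,0, 0,-9,9,0,0,0,0, 0,-11.5,11.5,0,0,0,0, 0,-13.3,13.06,0,0,0,0]'
python3 -m pendant '[0,0,0,0,0,0,-0.1, 0,0,0,0,0,0,-0.22, 0,0,0,0,0,0,-0.34, 0,0,0,0,0,0,-0.46, 0,0,0,0,0,0,-0.58]'
python3 -m pendant '[0,0,0,0,0,0,-0.12, 0,0,0,0,0,0,-0.24, 0,0,0,0,0,0,-0.36, 0,0,0,0,0,0,-0.48, 0,0,0,0,0,0,-0.6]'
python3 -m pendant '[0,0,0,0,0,0,0, 0,0,0,0,0,0,0, 0,0,0,0,0,0,0]'
python3 - <<'E'
from h import *
s,R=st();f=robot.grab_frame('wrist');cv2.imwrite('pics/w2.png',f['image'])
P=wcloud(f,s).reshape(-1,3);P=P[np.isfinite(P[:,0])]
d=np.hypot(P[:,0]-.523,P[:,1]+.175);Q=P[(d<.075)&(P[:,2]>.062)&(P[:,2]<.073)]
print(len(Q),np.median(Q[:,2]),rect(Q))
Q=P[(d<.13)&(P[:,2]>.053)&(P[:,2]<.06)];print('wood',len(Q),rect(Q))
for c in('top','scene'):
    g=robot.grab_frame(c);cv2.imwrite('pics/%s2.png'%c,g['image'])
    P=cloud(g,np.ones((420,560),bool));d=np.hypot(P[:,0]-.522,P[:,1]+.175);Q=P[(d<.08)&(P[:,2]>.145)&(P[:,2]<.225)]
    print(c,len(Q),Q.min(0),Q.max(0))
E
```

```text
time: 6.15
eef_pos: [0.5277, 0.1666, 0.183]
ee_rot: [0.926, 0.378, 0.001, 0.0]
contact_force: [1.0, 0.2, -1.8]
finger_gap: 0.0233
gripper_force: 59.3
time: 6.57
eef_pos: [0.5243, 0.007, 0.1797]
ee_rot: [0.926, 0.377, -0.001, 0.001]
contact_force: [0.3, -0.3, -1.5]
finger_gap: 0.0234
gripper_force: 59.4
time: 6.98
eef_pos: [0.5207, -0.1806, 0.1796]
ee_rot: [0.927, 0.376, -0.001, 0.001]
contact_force: [0.4, -0.6, -1.8]
finger_gap: 0.0232
gripper_force: 59.4
time: 7.4
eef_pos: [0.5211, -0.175, 0.1792]
ee_rot: [0.777, 0.629, -0.001, -0.001]
contact_force: [-0.4, 0.2, -1.4]
finger_gap: 0.0233
gripper_force: 59.5
time: 7.82
eef_pos: [0.5211, -0.175, 0.1792]
ee_rot: [0.556, 0.831, -0.0, -0.001]
contact_force: [-0.5, 0.5, -1.4]
finger_gap: 0.024
gripper_force: 59.5
time: 8.07
eef_pos: [0.5216, -0.1751, 0.1797]
ee_rot: [0.56, 0.828, -0.0, -0.001]
contact_force: [-0.4, 0.4, -1.6]
finger_gap: 0.0234
gripper_force: 59.5
t 8.07 p [ 0.5216 -0.1751  0.1797] ty 21.88 tz [-1.1e-03  4.0e-04 -1.0e+00] F [-0.4  0.4 -1.6] M [ 0.02  0.01 -0.  ] gap 0.0234 gf 59.5 q7 0.5
4454 0.0657130258186561 ((524.0223388671875, -176.44900512695312), (90.60855865478516, 80.85596466064453), 22.266338348388672)
wood 16519 ((527.6614379882812, -175.41253662109375), (141.15028381347656, 180.97482299804688), 22.188478469848633)
top 588 [ 0.49069281 -0.18223814  0.15995165] [ 0.54587277 -0.12543867  0.22477814]
scene 1453 [ 0.49245092 -0.22345526  0.1450023 ] [ 0.55003327 -0.12450237  0.22491156]
```

View pics/w2.png

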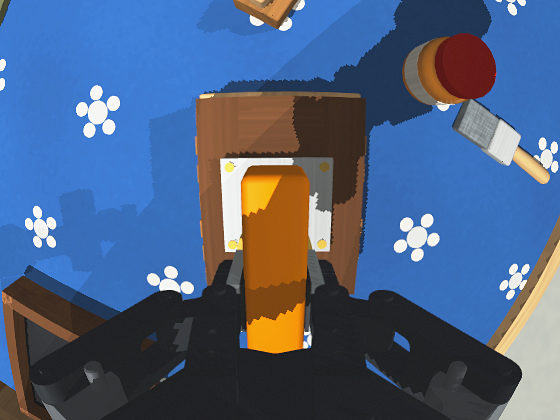

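View pics/scene2.png

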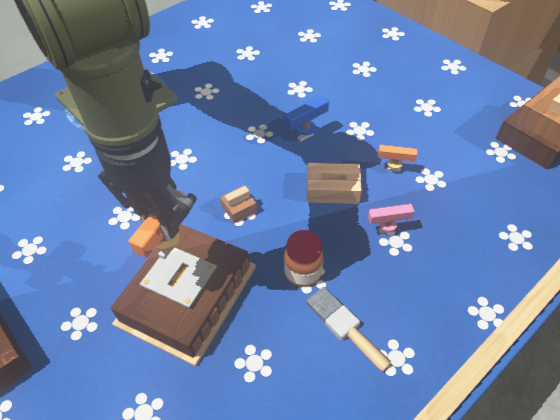

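The wrist view shows the bar along the block's y over the plate, with plate corners at (222,160) and (332,250). The scene view shows the held handle beside the slot at (178,275), from that oblique angle. After removing each camera's bias seen at the grasp, all three put the slot at (0.5233, -0.1761). I align and go down to just above the plate, then feel.

```bash
python3 -m pendant '[0,-0.16,0.12,1,0,0,-0.005, 0,-0.16,0.12,3,0,0,-0.005, 0,-0.16,0.12,5,0,0,-0.005, 0,-0.16,0.12,6.2,0,0,-0.005, 0,-0.16,0.12,6.6,0,0,-0.005]'
python3 -m pendant '[0,0,0,0,0,0,0, 0,0,0,0,0,0,0]'
python3 -c 'from h import *;st()'
python3 -m pendant '[0,0,0,0.1,0,0,0, 0,0,0,0.2,0,0,0, 0,0,0,0.3,0,0,0, 0,0,0,0.4,0,0,0, 0,0,0,0.4,0,0,0]'
python3 -c 'from h import *;st()'
```

```text
time: 8.63
eef_pos: [0.5224, -0.1757, 0.1117]
ee_rot: [0.557, 0.831, -0.001, -0.002]
contact_force: [-0.1, 0.1, -1.7]
finger_gap: 0.0231
gripper_force: 59.5
time: 8.8
eef_pos: [0.5241, -0.1761, 0.1143]
ee_rot: [0.557, 0.831, 0.0, 0.0]
contact_force: [0.0, 0.4, -2.0]
finger_gap: 0.0231
gripper_force: 59.5
t 8.8 p [ 0.5241 -0.1761  0.1143] ty 22.34 tz [ 3.e-04 -0.e+00 -1.e+00] F [ 0.   0.4 -2. ] M [-0.06 -0.04 -0.05] gap 0.0231 gf 59.5 q7 0.49
time: 9.22
eef_pos: [0.5238, -0.1762, 0.1104]
ee_rot: [0.557, 0.831, 0.0, 0.0]
contact_force: [-0.0, -0.2, -1.4]
finger_gap: 0.0233
gripper_force: 59.5
t 9.22 p [ 0.5238 -0.1762  0.1104] ty 22.34 tz [ 2.e-04  0.e+00 -1.e+00] F [-0.  -0.2 -1.4] M [-0.01  0.03 -0.04] gap 0.0233 gf 59.5 q7 0.49
```

```bash
python3 -m pendant '[0,0,-0.05,0.1,0,0,0, 0,0,-0.05,0.2,0,0,0, 0,0,-0.05,0.2,0,0,0]'
python3 -c 'from h import *;st()'
python3 -m pendant '[0,0,0,0.1,0,0,0, 0,0,0,0.2,0,0,0, 0,0,0,0.2,0,0,0]'
python3 -c 'from h import *;st()'
```

```text
time: 9.47
eef_pos: [0.5232, -0.1763, 0.1081]
ee_rot: [0.557, 0.831, -0.0, -0.0]
contact_force: [-0.4, -0.3, -2.0]
finger_gap: 0.023
gripper_force: 59.5
t 9.47 p [ 0.5232 -0.1763  0.1081] ty 22.34 tz [-3.e-04  2.e-04 -1.e+00] F [-0.4 -0.3 -2. ] M [-0.01 -0.01  0.04] gap 0.023 gf 59.5 q7 0.49
time: 9.72
eef_pos: [0.5232, -0.1763, 0.1061]
ee_rot: [0.557, 0.831, -0.0, -0.0]
contact_force: [-0.3, -0.2, -2.2]
finger_gap: 0.0232
gripper_force: 59.5
t 9.72 p [ 0.5232 -0.1763  0.1061] ty 22.35 tz [-3.e-04  2.e-04 -1.e+00] F [-0.3 -0.2 -2.2] M [-0.01  0.01  0.06] gap 0.0232 gf 59.5 q7 0.49
```

The head bottom is 4.5 mm below the plate top with no contact force, so it has entered the slot. I push on down to the pad and against the spring.

```bash
python3 -m pendant '[0,0,0,0.2,0,0,0, 0,0,0,0.4,0,0,0, 0,0,0,0.6,0,0,0, 0,0,0,0.8,0,0,0, 0,0,0,0.8,0,0,0]'
python3 -c 'from h import *;st()'
python3 -m pendant '[0,0,0,0.2,0,0,0, 0,0,0,0.35,0,0,0, 0,0,0,0.5,0,0,0, 0,0,0,0.5,0,0,0]'
python3 -c 'from h import *;st()'
```

```text
time: 10.13
eef_pos: [0.5233, -0.1763, 0.0981]
ee_rot: [0.557, 0.831, -0.0, -0.0]
contact_force: [0.2, 0.1, 1.3]
finger_gap: 0.0234
gripper_force: 60.0
t 10.13 p [ 0.5233 -0.1763  0.0981] ty 22.35 tz [-2.e-04  1.e-04 -1.e+00] F [0.2 0.1 1.3] M [0.08 0.13 0.04] gap 0.0234 gf 60.0 q7 0.48
time: 10.47
eef_pos: [0.5233, -0.1763, 0.0933]
ee_rot: [0.557, 0.831, 0.0, 0.0]
contact_force: [-1.6, 0.6, 4.5]
finger_gap: 0.023
gripper_force: 60.5
t 10.47 p [ 0.5233 -0.1763  0.0933] ty 22.35 tz [ 0.  0. -1.] F [-1.6  0.6  4.5] M [0.14 0.3  0.01] gap 0.023 gf 60.5 q7 0.48
```

```bash
python3 -m pendant '[0,0,0,0.2,0,0,0, 0,0,0,0.35,0,0,0, 0,0,0,0.47,0,0,0, 0,0,0,0.47,0,0,0]'
python3 -c 'from h import *;st()'
```

```text
time: 10.8
eef_pos: [0.5234, -0.1763, 0.0888]
ee_rot: [0.557, 0.831, 0.0, 0.0]
contact_force: [-1.4, 0.4, 8.3]
finger_gap: 0.0232
gripper_force: 60.8
t 10.8 p [ 0.5234 -0.1763  0.0888] ty 22.35 tz [ 2.e-04 -1.e-04 -1.e+00] F [-1.4  0.4  8.3] M [ 0.14  0.43 -0.01] gap 0.0232 gf 60.8 q7 0.48
```

```bash
python3 -m pendant '[0,0,0,0,0,0,0.05, 0,0,0,0,0,0,0.11, 0,0,0,0,0,0,0.18, 0,0,0,0,0,0,0.25, 0,0,0,0,0,0,0.3]'
python3 -c 'from h import *;st()'
python3 -m pendant '[0,0,0,0,0,0,0.07, 0,0,0,0,0,0,0.14, 0,0,0,0,0,0,0.21, 0,0,0,0,0,0,0.26, 0,0,0,0,0,0,0.3]'
python3 -c 'from h import *;st()'
```

```text
time: 11.22
eef_pos: [0.5243, -0.1766, 0.0893]
ee_rot: [0.676, 0.737, 0.001, 0.001]
contact_force: [-0.7, -0.3, 7.5]
finger_gap: 0.0235
gripper_force: 60.8
t 11.22 p [ 0.5243 -0.1766  0.0893] ty 4.98 tz [ 2.2e-03 -6.0e-04 -1.0e+00] F [-0.7 -0.3  7.5] M [0.02 0.13 0.07] gap 0.0235 gf 60.8 q7 0.3
time: 11.63
eef_pos: [0.5246, -0.1768, 0.0894]
ee_rot: [0.778, 0.628, 0.001, 0.001]
contact_force: [-0.5, 0.7, 6.6]
finger_gap: 0.0231
gripper_force: 60.8
t 11.63 p [ 0.5246 -0.1768  0.0894] ty -12.16 tz [ 0.0028 -0.001  -1.    ] F [-0.5  0.7  6.6] M [-0.01  0.08  0.07] gap 0.0231 gf 60.8 q7 0.11
```

```bash
python3 -m pendant '[0,0,0,0.05,0,0,0.07, 0,0,0,0.05,0,0,0.14, 0,0,0,0.05,0,0,0.21, 0,0,0,0.05,0,0,0.28, 0,0,0,0.05,0,0,0.35]'
python3 -c 'from h import *;st()'
python3 -m pendant '[0,0,0,0,0,0,0.07, 0,0,0,0,0,0,0.14, 0,0,0,0,0,0,0.21, 0,0,0,0,0,0,0.28, 0,0,0,0,0,0,0.35]'
python3 -c 'from h import *;st()'
python3 -m pendant '[0,0,0,0,0,0,0.07, 0,0,0,0,0,0,0.14, 0,0,0,0,0,0,0.21, 0,0,0,0,0,0,0.27, 0,0,0,0,0,0,0.273]'
python3 -m pendant '[0,0,0,0,0,0,0, 0,0,0,0,0,0,0]'
python3 -c 'from h import *;st()'
```

```text
time: 12.05
eef_pos: [0.5247, -0.1769, 0.0889]
ee_rot: [0.876, 0.483, 0.001, 0.001]
contact_force: [-0.6, -0.0, 7.8]
finger_gap: 0.0231
gripper_force: 60.8
t 12.05 p [ 0.5247 -0.1769  0.0889] ty -32.27 tz [ 0.003  -0.0011 -1.    ] F [-0.6 -0.   7.8] M [-0.05  0.05  0.08] gap 0.0231 gf 60.8 q7 -0.1
time: 12.47
eef_pos: [0.5247, -0.177, 0.0889]
ee_rot: [0.946, 0.323, 0.001, 0.001]
contact_force: [-0.3, 0.1, 7.0]
finger_gap: 0.0231
gripper_force: 60.8
t 12.47 p [ 0.5247 -0.177   0.0889] ty -52.32 tz [ 0.0031 -0.0013 -1.    ] F [-0.3  0.1  7. ] M [-0.09  0.07  0.06] gap 0.0231 gf 60.8 q7 -0.31
time: 12.88
eef_pos: [0.5247, -0.1771, 0.0889]
ee_rot: [0.981, 0.192, 0.001, 0.001]
contact_force: [-1.1, -0.4, 6.5]
finger_gap: 0.0233
gripper_force: 60.7
time: 13.05
eef_pos: [0.5247, -0.1771, 0.0889]
ee_rot: [0.981, 0.193, 0.001, 0.001]
contact_force: [-0.5, -0.2, 6.8]
finger_gap: 0.0234
gripper_force: 60.7
t 13.05 p [ 0.5247 -0.1771  0.0889] ty -67.79 tz [ 0.003  -0.0015 -1.    ] F [-0.5 -0.2  6.8] M [-0.09  0.07 -0.03] gap 0.0234 gf 60.7 q7 -0.48
```

Turned a full 90° with no resistance. Now I let the spring lift it into the catch, recentring slightly.

```bash
python3 -m pendant '[0,-0.05,-0.06,0,0,0,0, 0,-0.09,-0.12,-0.15,0,0,0, 0,-0.09,-0.12,-0.3,0,0,0, 0,-0.09,-0.12,-0.4,0,0,0, 0,-0.09,-0.12,-0.4,0,0,0]'
python3 -c 'from h import *;st()'
python3 -m pendant '[0,0,0,-0.1,0,0,0, 0,0,0,-0.2,0,0,0, 0,0,0,-0.3,0,0,0, 0,0,0,-0.3,0,0,0]'
python3 -c 'from h import *;st()'
```

```text
time: 13.47
eef_pos: [0.5245, -0.177, 0.0932]
ee_rot: [0.981, 0.193, 0.002, 0.002]
contact_force: [1.3, -1.1, 3.9]
finger_gap: 0.0233
gripper_force: 60.5
t 13.47 p [ 0.5245 -0.177   0.0932] ty -67.78 tz [ 0.0053 -0.0028 -1.    ] F [ 1.3 -1.1  3.9] M [-0.33 -0.32  0.02] gap 0.0233 gf 60.5 q7 -0.48
time: 13.8
eef_pos: [0.5233, -0.1762, 0.0956]
ee_rot: [0.981, 0.193, 0.001, 0.001]
contact_force: [2.6, -2.6, 3.2]
finger_gap: 0.0234
gripper_force: 60.2
t 13.8 p [ 0.5233 -0.1762  0.0956] ty -67.78 tz [ 0.0026 -0.0013 -1.    ] F [ 2.6 -2.6  3.2] M [-0.47 -0.72  0.03] gap 0.0234 gf 60.2 q7 -0.48
```

```bash
python3 -m pendant '[0,0,0,-0.1,0,0,0, 0,0,0,-0.12,0,0,0]'
python3 -c 'from h import *;st()'
python3 -m pendant '[25,0,0,0,0,0,0, 30,0,0,0,0,0,0, 35,0,0,0,0,0,0, 45,0,0,0,0,0,0, 60,0,0,0,0,0,0]'
python3 -m pendant '[100,0,0,0,0,0,0, 100,0,0,0,0,0,0, 100,0,0,0,0,0,0, 100,0,0,0,0,0,0, 100,0,0,0,0,0,0]'
python3 -c 'from h import *;st()'
```

```text
time: 13.97
eef_pos: [0.5228, -0.1759, 0.0962]
ee_rot: [0.981, 0.193, 0.001, 0.001]
contact_force: [5.0, -2.4, 0.4]
finger_gap: 0.0237
gripper_force: 59.6
t 13.97 p [ 0.5228 -0.1759  0.0962] ty -67.78 tz [ 1.5e-03 -9.0e-04 -1.0e+00] F [ 5.  -2.4  0.4] M [-0.73 -1.15  0.01] gap 0.0237 gf 59.6 q7 -0.48
time: 14.38
eef_pos: [0.5205, -0.1747, 0.0957]
ee_rot: [0.981, 0.193, -0.001, -0.001]
contact_force: [-0.2, 0.3, -0.2]
finger_gap: 0.0493
gripper_force: 0.0
time: 14.8
eef_pos: [0.522, -0.1755, 0.0963]
ee_rot: [0.981, 0.193, -0.0, -0.0]
contact_force: [0.3, -0.5, 0.4]
finger_gap: 0.0851
gripper_force: 0.0
t 14.8 p [ 0.522  -0.1755  0.0963] ty -67.78 tz [-0.e+00  1.e-04 -1.e+00] F [ 0.3 -0.5  0.4] M [-0.02 -0.02 -0.06] gap 0.0851 gf 0.0 q7 -0.48
```

```bash
python3 -m pendant '[100,0,0,-1,0,0,0, 100,0,0,-4,0,0,0, 100,0,0,-7,0,0,0, 100,0,0,-10,0,0,0, 100,0,0,-12,0,0,0]'
python3 -m pendant '[100,0,0,0,0,0,0, 100,0,0,0,0,0,0]'
python3 - <<'E'
from h import *
s,R=st();f=robot.grab_frame('wrist');cv2.imwrite('pics/w3.png',f['image'])
P=wcloud(f,s).reshape(-1,3);P=P[np.isfinite(P[:,0])]
g=look('scene',['jar_mid','brush_mid','stamp_mid','handle_grip'],'scene3.png')
G=cloud(g,np.ones((420,560),bool))
for n,P in(('w',P),('s',G)):
    d=np.hypot(P[:,0]-.523,P[:,1]+.176);Q=P[(d<.075)&(P[:,2]>.115)&(P[:,2]<.15)]
    if len(Q)==0: continue
    zt=np.percentile(Q[:,2],95);Q=Q[Q[:,2]>zt-.005]
    A=np.c_[Q[:,:2]-Q[:,:2].mean(0),np.ones(len(Q))]
    print(n,len(Q),zt,rect(Q),'slope',np.linalg.lstsq(A,Q[:,2],rcond=None)[0])
E
```

```text
time: 15.22
eef_pos: [0.5227, -0.1762, 0.2197]
ee_rot: [0.981, 0.192, 0.001, 0.001]
contact_force: [0.1, -0.3, 0.3]
finger_gap: 0.0852
gripper_force: 0.0
time: 15.38
eef_pos: [0.5227, -0.1757, 0.2179]
ee_rot: [0.981, 0.193, 0.001, 0.001]
contact_force: [0.0, 0.5, -0.4]
finger_gap: 0.0855
gripper_force: 0.0
t 15.38 p [ 0.5227 -0.1757  0.2179] ty -67.77 tz [ 3.1e-03 -6.0e-04 -1.0e+00] F [ 0.   0.5 -0.4] M [-0.02  0.06 -0.05] gap 0.0855 gf 0.0 q7 -0.57
scene jar_mid 0.91 [ 0.6227 -0.0045  0.0459]
scene brush_mid 0.79 [ 0.7542 -0.022   0.0096]
scene stamp_mid 0.63 [ 0.4405 -0.0008  0.0212]
scene handle_grip 0.85 [0.572  0.2916 0.0467]
scene handle_grip 0.78 [ 0.525  -0.1743  0.1189]
scene handle_grip 0.75 [0.6611 0.1688 0.0529]
w 4027 0.13246232117995432 ((524.722412109375, -176.2196044921875), (99.67948913574219, 24.068416595458984), 22.054533004760742) slope [-4.86454412e-05  4.65565506e-05  1.31232554e-01]
s 959 0.13337124405715473 ((523.0125732421875, -174.68653869628906), (100.28324890136719, 24.401090621948242), 22.34417724609375) slope [-0.01571612  0.03104503  0.13161152]
```

View pics/scene3.png

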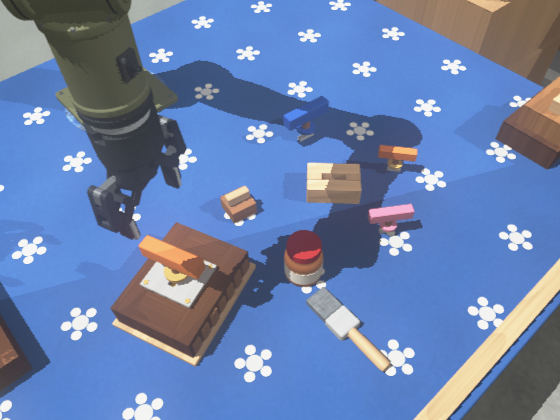

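The scene view shows the orange bar standing upright over the plate at (172,258), along the block's x (22.1°). Its top is at z 0.132, the locked height, and the jar, brush and stamp have not moved. I hand in.

```bash
python3 -c 'from plant import robot;print(robot.sign_off())'
```

```text
the job is handed in; nothing more can be done
None
```

The orange handle is fitted, turned a quarter turn and locked upright in the block's catch; I released it and handed the job in after about 15 s of robot time, with force readings never above about 9 N and the jar, brush and stamp undisturbed.

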